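Cradle the scanner gun and pull its trigger

ROBOT

A 6-joint arm with a two-finger parallel gripper is mounted at the origin on the work surface; the furniture and walls round the work are solid. World frame = base frame: x ahead of the robot, y to its left, z up, the work surface at z = 0. Lengths are in mm, angles in rad, forces in N, time in s.
With the tool pointing down it reaches from about 350 to 975 mm from the base axis. Payload 4.9 kg.
Tool frame: the origin (TCP) lies midway between the tips of the shut fingers; the grasp point (between the pads) lies 19 mm behind it (robot.tcp_to_grasp is the distance from the TCP to the grasp point, in mm); z points along the fingers, y is the line along which they close (so a half turn about z gives the same grasp; the last joint's range is limited). The gripper opens to 85 mm and grips with 20 to 120 N. Pads are 22 mm wide; open, the fingers measure 114 mm over their backs; the gripper's body (76 mm by 85 mm) begins 54 mm behind the grasp point. The pads swing forward as they close: fully open they stand 13 mm farther back than shut.
Start: joints at [1.016, 0.053, 1.613, -0, 1.476, -0.119], TCP at [263.822, 566.568, 231.304] pointing down, gripper open.
Joint ranges: [-3.01, 3.01], [-1.01, 2.22], [0.06, 2.58], [-1.02, 4.17], [0.09, 2.62], [-3.14, 3.14]. Speed limits (rad/s): [2.57, 2.57, 3.14, 3.14, 3.14, 3.14].

INTERFACE

Orientations are given as a rotation vector (axis times angle).
In Python, from rig import robot gives the robot as it stands.
- The arm moves only by the tool apply_moves, never from a script. Its argument "series" is a list of rows, each an object of numbers: "tx", "ty", "tz": the shift along the world's x, y, z in m; "twist": the turn about the world's z in rad; "gripper": the finger opening in m, from 0 to 0.0854. A call has exactly 10 rows; each row shifts and turns the commanded pose from where the row before left it; what a row does not reach is not made up. A row lasts 1/10 s, in which the tool goes at most 50 mm and 8.59 degrees, less where a joint would pass 70% of its speed; a pose out of reach is approached as far as the arm can. A call is refused whole if a number of a shift passes 0.05 or a number of a turn 0.15, either way. A call with a gripper value outside its range is refused whole. The fingers move at their own pace and stop on an object; the grip force is fixed at half the most. Time passes only in rows, so rows that do not move let the fingers close, or fill a call up. It gives the time, the measured TCP pose, the force, the opening and the grip force at its end, in the units of the state.
- robot.state(): the state, without advancing time (a new reading comes with each control period).
- robot.grab_frame(name): name is "scene" or "top"; returns a dict with "color" (384x512x3 uint8, red, green, blue), "depth" (384x512 float32, mm along the optical axis (not along the pixel's ray), 0 where there is no reading), "intrinsics" (3x3 intrinsics, pixels), "dist" ([k1, k2, p1, p2, k3] as OpenCV has them; the pictures are not rectified), "R" (3x3) and "t" (3): a world point X has camera coordinates R X + t. Camera axes: x right, y down, z forward; pixel columns grow to the right and rows downward; lengths in mm; the calibration is good to about 2 mm. A picture is of the moment at which its call begins.
- robot.sign_off(): hands the job in; it is judged then, once.
The state is a dict: "clock": time; "qpos": joint angles; "joint_velocities": joint speeds; "joint_efforts": joint torques, N m; "position": TCP position; "ee_rot": TCP orientation; "force": force on the tool from outside, world axes, zero at the start; "wrist_torque": the same for the moment, N m; "width": opening from 0.0 (shut) to 1.0 (fully open); "grasp_force": force on a finger pad.
Only numpy, scipy, OpenCV 4.12 (cv2) and the standard library are available. Lean on these libraries where they do the work, as an engineer would, in place of code of your own. Each camera call takes 0.05 s, during which the arm holds its last target. There are 200 camera calls.

TASK

Scan the black-capped bottle: pick up the scanner gun by its barrel, lay it on its side in the grey cradle with its barrel down in both saddles, its rear end just in front of the rear stop, the foot of its grip on the rest and its window facing the bottle, and let go of it. Then take hold of it the other way, across its grip and trigger, squeeze the orange trigger fully in for about half a second, and let it spring back, leaving the gun in the cradle. Do not pull the trigger before the gun is in the cradle, and do not disturb the bottle, the timer or the purple rack.

Things in the scene. Friction and masses are not known exactly. Their poses are not given: they have to be found in the camera images.
- scanner: White pistol-shaped scanner gun, black ends, loose, 0.3 kg, lying flat on its side. Origin: underside, on the barrel's middle line. +x = where the window looks, +z up, grip to -y. In mm: barrel x -75..95, y -22..22, z 0..40; grip x -38..-10, y -22..-118, z 5..35; black foot of the grip x -46..-2, y -108..-132, z 0..40.
- trigger (a joint): Orange trigger, sprung, hinged about the gun's z axis at (11, -24, 20) mm of the gun. 0 = out (released), 0.35 rad = fully in, towards the grip; 2 N to start, 7 N fully in. Blade: y -26 to -71 mm, 10 mm thick (x 6 to 16 when out), 18 mm high in z.
- trigger_pad (a point): Point on the trigger's front face where it is squeezed, (16, -52, 20) mm of the gun when out. Squeeze along the gun's x with the other finger behind the grip (x -38): 54 mm apart with the trigger out, 44 mm with it in.
- scanner_hold (a point): Where to carry the gun: middle of the barrel's free stretch, (45, 0, 20) mm of the gun, fingers closing along the gun's y, 44 mm wide.
- scanner_nose (a point): Middle of the gun's window, at (95, 0, 20) mm of the gun.
- scanner_butt (a point): Middle of the foot of the grip, at (-24, -120, 20) mm of the gun.
- cradle: Grey cradle, fixed, 6 mm base plate. Origin on the worktop; axes as the gun in it (grip side -y). In mm: two saddles 18 wide at x -60 and 79, floors at z 22, 52 between cheeks (y -26..26), flared on top, up to z 52; rear stop's face at x -84, up to z 40; black rest for the foot, 60 x 30 at (-24, -120), z 22. The gun's origin belongs at (0, 0, 22).
- cradle_nose (a point): Where scanner_nose is when the gun is in the cradle: (95, 0, 42) mm of the cradle; same axes.
- cradle_butt (a point): Where scanner_butt is when the gun is in the cradle: (-24, -120, 42) mm of the cradle; same axes.
- bottle: White bottle with a black cap, 50 mm across, 117 mm tall, standing loose in front of the cradle; origin at its underside. To be scanned, not touched.
- lab_timer: White timer with buttons, 62 x 62 x 19 mm, loose bystander; origin at its underside.
- cool_rack: Purple rack with small tubes, 59 x 105 x 41 mm, loose bystander; origin at its underside.

How it is judged (in metres and radians):
On the way, in this order (a step that is already met when the one before it is completed fails the run):
1. the gun lies in the cradle, trigger out, let go by the fingers (distance between scanner_nose and cradle_nose below 0.022 m and distance between scanner_butt and cradle_butt below 0.022 m and z of scanner_nose in the frame of cradle_nose below 0.006 m and z of scanner_butt in the frame of cradle_butt below 0.006 m and contact force between the fingers and scanner below 0.1 N and value of joint trigger below 0.06 rad), for 0.2 s.
2. the trigger is squeezed in by the fingers while the gun lies in the cradle (distance between scanner_nose and cradle_nose below 0.022 m and distance between scanner_butt and cradle_butt below 0.022 m and z of scanner_nose in the frame of cradle_nose below 0.006 m and z of scanner_butt in the frame of cradle_butt below 0.006 m and value of joint trigger above 0.26 rad and contact force between the fingers and scanner above 1 N), for 0.2 s.
At the end, for the whole second after the job is handed in: The gun rests in the cradle (nose and foot each within 22 mm of their places and not more than 6 mm above them), let go and at rest, and the trigger is out again (below 0.06 rad), after having been squeezed past 0.26 rad there (all of step 1 and linear speed of scanner below 0.02 m/s); the robot touches nothing.
It fails at once if the trigger is pulled (past 0.15 rad) while the gun is not in the cradle (value of joint trigger above 0.15 rad and not (distance between scanner_nose and cradle_nose below 0.022 m and distance between scanner_butt and cradle_butt below 0.022 m and z of scanner_nose in the frame of cradle_nose below 0.006 m and z of scanner_butt in the frame of cradle_butt below 0.006 m)).
It fails at once if the bottle is pushed (30 mm) or tipped (distance of bottle from where it was at the start of the episode above 0.03 m or angle between bottle's own z axis and vertical above 0.35 rad).
It fails at once if the timer is pushed (30 mm) or tipped (distance of lab_timer from where it was at the start of the episode above 0.03 m or angle between lab_timer's own z axis and vertical above 0.35 rad).
It fails at once if the purple rack is pushed (30 mm) or tipped (distance of cool_rack from where it was at the start of the episode above 0.03 m or angle between cool_rack's own z axis and vertical above 0.35 rad).
It also fails if it takes over 48 s, if anything falls off the work surface, if the arm or the gripper's body presses on something with over 40 N, if the wrist force passes 120 N, or if a joint passes its speed limit or range.

## Working session

There is one attempt and no reset: what is moved stays moved. The work goes in short steps, Python scripts to look and compute and a tool call to move; the robot and the scene stay as the last step left them, time stands still between calls to the robot, and variables do not carry over. Pictures are saved under pics/ and viewed, at most 10 in all, crops included, and the job is handed in when it is done.

Besides the shell and the picture viewer there is one more tool, called as name(argument=value, ...) on one line, values as JSON. apply_moves: Moves the arm, as the interface text tells. Its arguments: {"type":"object","properties":{"series":{"type":"array"}},"required":["series"]}

```bash
ls; mkdir -p pics; cat > h.py <<'E'
import numpy as np, cv2
from rig import robot
def grab(n):
    f=robot.grab_frame(n); np.savez('%s.npz'%n,**{k:np.asarray(v) for k,v in f.items()}); return f
def world(f,u,v,d=None):
    "pixels -> world, using depth"
    p=cv2.undistortPoints(np.array([[[u,v]]],float),np.asarray(f['intrinsics'],float),np.asarray(f['dist'],float))[0,0]
    if d is None:
        w=f['depth'][int(v)-1:int(v)+2,int(u)-1:int(u)+2]; d=np.median(w[w>0])
    return np.asarray(f['R']).T@(np.array([p[0]*d,p[1]*d,d])-np.asarray(f['t']))
def cloud(f):
    h,w=f['depth'].shape
    u,v=np.meshgrid(np.arange(w),np.arange(h))
    p=cv2.undistortPoints(np.stack([u,v],-1).reshape(-1,1,2).astype(float),np.asarray(f['intrinsics'],float),np.asarray(f['dist'],float)).reshape(-1,2)
    d=f['depth'].reshape(-1,1).astype(float)
    X=(np.hstack([p*d,d])-np.asarray(f['t']).reshape(1,3))@np.asarray(f['R'])
    X[d[:,0]==0]=np.nan
    return X.reshape(h,w,3)
E
python3 - <<'E'
from h import *
print(robot.state())
for n in('scene','top'):
    f=grab(n); print(n,f['intrinsics'],f['R'],f['t'])
    cv2.imwrite('pics/%s0.png'%n,cv2.resize(f['color'][...,::-1],(800,600)))
E
```

```text
pics
{'clock': 0.0, 'qpos': array([ 1.01598734e+00,  5.33392373e-02,  1.61431308e+00,  2.52651526e-05,
        1.47601878e+00, -1.19000825e-01]), 'joint_velocities': array([ 0.00209441,  0.00241743, -0.00087988,  0.00128509, -0.00148287,
       -0.0004835 ]), 'joint_efforts': array([ 5.06423839e-04, -3.93667638e+01, -3.70183110e+01, -1.06988006e-05,
        6.79108649e-03,  5.22571554e-06]), 'position': array([263.49598864, 566.03965528, 230.06255773]), 'ee_rot': array([-0.67901097, -3.06660619,  0.00306752]), 'force': array([-0.02137424, -0.51922758, -0.23098282]), 'wrist_torque': array([ 0.02537369, -0.00995684,  0.00233312]), 'grasp_force': 0.0, 'width': 1.0004792441738384}
scene [[350.41348364   0.         258.60503246]
 [  0.         350.41348364 197.71170268]
 [  0.           0.           1.        ]] [[-0.96763865  0.25224902 -0.00677292]
 [ 0.21200778  0.79812925 -0.56395249]
 [-0.1368508  -0.54713813 -0.82577946]] [ 544.32353262 -191.08935941 1224.80771477]
top [[369.69407686   0.         258.49969362]
 [  0.         369.69407686 191.45523298]
 [  0.           0.           1.        ]] [[ 0.02332643 -0.99967985 -0.00980202]
 [-0.99804192 -0.02271679 -0.05827757]
 [ 0.05803624  0.01114224 -0.9982523 ]] [109.81910878 572.17903545 966.09969063]
```

View pics/scene0.png

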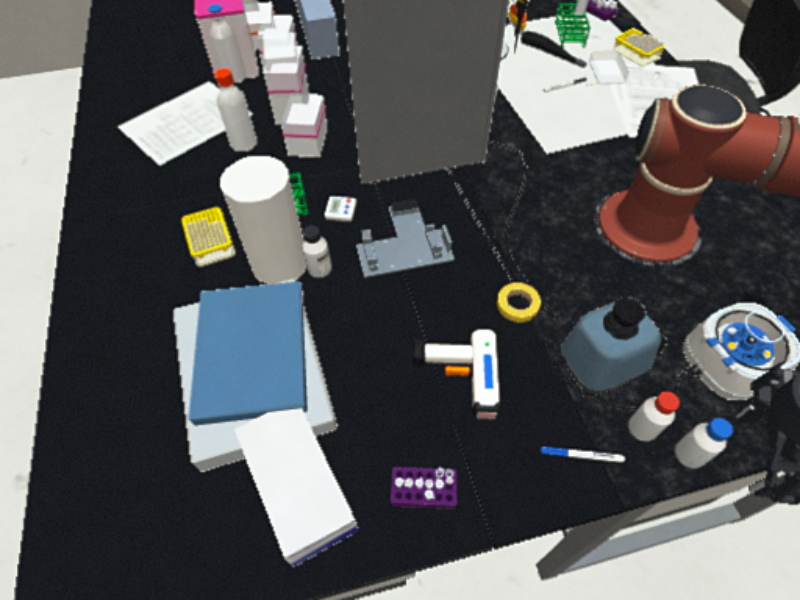

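View pics/top0.png

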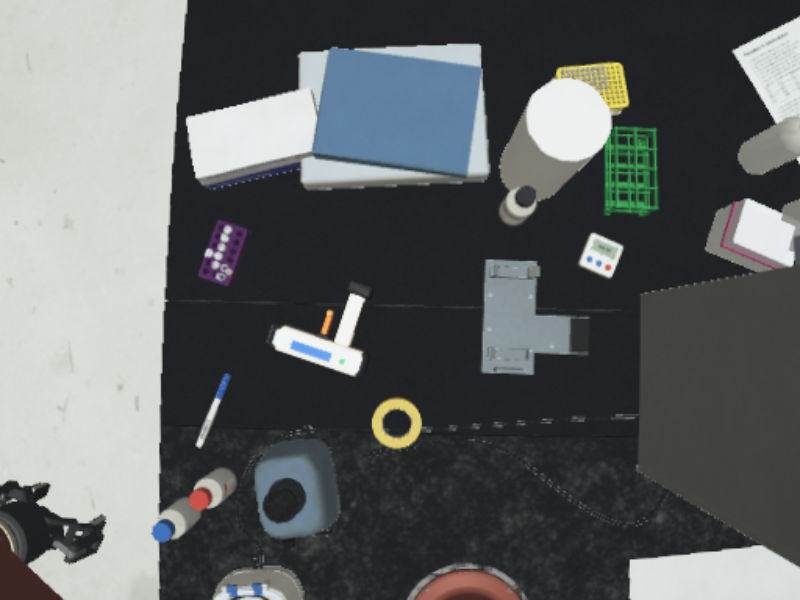

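The scene view shows the gun at about (470,365), cradle (405,245), bottle (316,255), timer (340,208) and rack (424,487). In the top view the gun's barrel runs from (270,337), the nose, to (365,365), with the grip foot at (358,290). The cradle is at (485–590, 260–375) with its rest on the right, and the bottle is at (518,205). Next I'll enlarge crops and check heights.

```bash
python3 - <<'E'
from h import *
f=dict(np.load('top.npz')); X=cloud(f); c=f['color'][...,::-1]
a=cv2.resize(c[170:250,165:245],None,fx=5,fy=5,interpolation=cv2.INTER_CUBIC)
b=cv2.resize(c[160:245,300:385],(400,400),interpolation=cv2.INTER_CUBIC)
cv2.imwrite('pics/crop1.png',np.hstack([a,b]))
# tall things map
Z=X[...,2]
print('occupied >60mm (x,y cells of 50mm: max z)')
m=(Z>60)&np.isfinite(Z)
from collections import defaultdict
D=defaultdict(float)
for x,y,z in X[m]: 
    k=(int(x//50*50),int(y//50*50)); D[k]=max(D[k],z)
for x in range(200,1000,50): print(x,{y:int(D[(x,y)]) for y in range(-500,600,50) if D.get((x,y))})
def rect(mask,name):
    P=X[mask][:, :2].astype(np.float32); print(name,len(P),cv2.minAreaRect(P),np.median(X[mask][:,2]),P.min(0),P.max(0))
hsv=cv2.cvtColor(f['color'],cv2.COLOR_RGB2HSV)
reg=lambda u0,u1,v0,v1:(np.arange(512)[None]>=u0)&(np.arange(512)[None]<u1)&(np.arange(384)[:,None]>=v0)&(np.arange(384)[:,None]<v1)
g=reg(165,245,175,245)
rect(g&(Z>10)&(Z<55),'gun all')
rect(g&(Z>32)&(Z<55),'gun barrel+foot')
rect(reg(300,385,160,245)&(Z>3)&(Z<70),'cradle all')
rect(reg(300,345,160,245)&(Z>42)&(Z<70),'cradle cheek tops')
rect(reg(315,350,115,145)&(Z>90)&(Z<130),'bottle cap')
rect(reg(360,405,145,180)&(Z>10)&(Z<40),'timer')
rect(reg(120,165,138,185)&(Z>20)&(Z<60),'rack')
for p in[(205,228),(230,188),(330,215),(330,170),(365,215)]: print(p,X[p[1],p[0]].round(1))
E
```

```text
occupied >60mm (x,y cells of 50mm: max z)
200 {200: 127, 250: 177, 300: 175, 400: 485, 450: 331, 500: 402}
250 {-300: 449, 200: 125, 250: 174, 300: 176, 400: 502, 450: 536, 500: 488, 550: 419}
300 {-300: 446, 200: 110, 250: 128, 300: 128, 550: 404}
350 {-300: 442}
400 {-300: 440}
450 {-300: 437}
500 {-300: 438}
550 {-300: 439}
600 {-500: 101, -450: 272}
650 {-500: 102, -450: 268}
700 {-500: 100, -450: 101, -350: 60, -300: 63, -250: 63, -150: 239, -100: 156, -50: 113}
750 {-300: 63, -250: 63, -200: 241, -150: 241, -100: 241, -50: 239, 0: 86, 50: 88, 100: 87, 150: 88, 200: 86, 250: 80, 300: 76, 350: 78, 400: 78, 450: 77}
800 {-500: 153, -300: 63, -250: 62, -200: 240, -150: 241, -100: 241, -50: 242, 0: 87, 50: 88, 100: 87, 150: 87, 200: 87, 250: 86, 300: 78, 350: 78, 400: 80, 450: 79}
850 {-500: 149, -300: 64, -250: 63, -150: 240, -100: 240, 0: 86, 50: 87, 100: 87, 150: 87, 200: 88, 250: 87, 300: 78, 350: 77, 400: 78, 450: 77}
900 {0: 86, 50: 86, 100: 86, 150: 87, 200: 87, 250: 88, 300: 78, 350: 74}
950 {0: 85, 50: 86, 100: 85, 150: 86, 200: 87, 250: 88}
gun all 1720 ((532.2308959960938
[... 683 characters left out ...]
   -16.382483]
bottle cap 213 ((738.565185546875, -71.90248107910156), (36.20520782470703, 50.72663879394531), 57.16754913330078) 113.91100750143613 [ 716.58954 -100.86492] [761.2737  -48.18353]
timer 482 ((654.8329467773438, -216.8890380859375), (63.06840896606445, 60.57924270629883), 68.61198425292969) 14.806684168502315 [ 617.15765 -252.27483] [ 690.2047  -180.17773]
rack 758 ((644.1116333007812, 438.7305908203125), (58.82659149169922, 104.72846984863281), 72.05165100097656) 23.63842460949006 [587.4799 397.2505] [699.3541  480.29367]
(205, 228) [469.8 260.   36.2]
(230, 188) [575.7 197.3  37.6]
(330, 215) [511.1 -70.5   6.1]
(330, 170) [633.2 -69.8   2. ]
(365, 215) [ 513.  -163.4   15.1]
```

View pics/crop1.png

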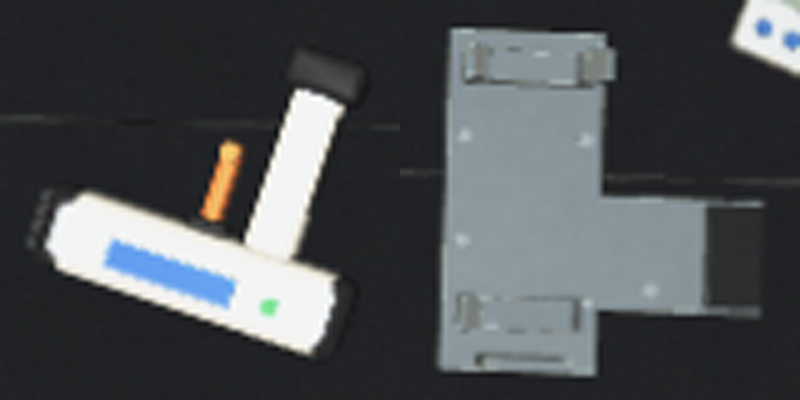

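The crop shows the gun's nose at left (45,220), the rear at (345,320) and the foot at (328,75). The cradle's saddles sit at rows 45–85 and 295–330, the rear stop at the bottom (row 360) and the dark rest at (705–763, 205–315). I'll fit both outlines more exactly.

```bash
cat >> h.py <<'E'
from scipy.optimize import minimize
def inbox(P,boxes):
    "signed-ish distance (mm) of 2D points to a union of boxes, 0 inside"
    return np.min([np.hypot(np.maximum(np.maximum(b[0]-P[:,0],P[:,0]-b[1]),0),np.maximum(np.maximum(b[2]-P[:,1],P[:,1]-b[3]),0)) for b in boxes],0)
GUN=[(-75,95,-22,22),(-38,-10,-118,-22),(-46,-2,-132,-108)]
def fit(P,boxes,x0):
    def tf(p,Q): 
        c,s=np.cos(p[2]),np.sin(p[2]); return (Q-p[:2])@np.array([[c,-s],[s,c]])
    # symmetric chamfer: points inside the model, model grid near points
    from scipy.spatial import cKDTree
    T=cKDTree(P); G=np.vstack([np.stack(np.meshgrid(np.arange(b[0],b[1]+1,3.),np.arange(b[2],b[3]+1,3.)),-1).reshape(-1,2) for b in boxes])
    def cost(p):
        c,s=np.cos(p[2]),np.sin(p[2]); W=G@np.array([[c,s],[-s,c]])+p[:2]
        return np.mean(np.minimum(inbox(tf(p,P),boxes),15)**2)+np.mean(np.minimum(np.maximum(T.query(W)[0]-1.5,0),15)**2)
    r=minimize(cost,x0,method='Nelder-Mead',options=dict(xatol=1e-3,fatol=1e-4,initial_simplex=np.array(x0)+np.array([[0,0,0],[8,0,0],[0,8,0],[0,0,.06]])))
    return r.x,r.fun
E
python3 - <<'E'
from h import *
for n in('top','scene'):
    f=dict(np.load(n+'.npz')); X=cloud(f).reshape(-1,3)
    X=X[np.isfinite(X[:,2])]
    g=X[(X[:,2]>24)&(X[:,2]<55)&(X[:,0]>420)&(X[:,0]<620)&(X[:,1]>160)&(X[:,1]<370)]
    p,c=fit(g[:,:2],GUN,[477,257,1.276]); print(n,'gun',p.round(3),c.round(2),len(g),'z top',np.percentile(g[:,2],[50,95]))
    k=X[(X[:,2]>3)&(X[:,0]>425)&(X[:,0]<680)&(X[:,1]>-220)&(X[:,1]<10)&(X[:,2]<70)]
    r=k[k[:,2]>11]
    print('rest',r[r[:,1]<-145].mean(0),r[r[:,1]<-145].min(0),r[r[:,1]<-145].max(0))
    s=r[r[:,1]>-120]
    for lo,hi in((430,470),(470,510),(600,645)):
        q=s[(s[:,0]>lo)&(s[:,0]<hi)]
        if len(q): print(' saddle/stop',lo,len(q),q.min(0).round(1),q.max(0).round(1),q.mean(0).round(1))
    fl=k[(k[:,2]>17)&(k[:,2]<27)&(k[:,1]>-90)&(k[:,1]<-25)]
    for lo,hi in((470,510),(600,645)):
        q=fl[(fl[:,0]>lo)&(fl[:,0]<hi)]; print(' floor',len(q),q.mean(0).round(1) if len(q) else'')
    # plate edges
    pl=k[k[:,2]<11]
    e=[(x,pl[(pl[:,0]>=x)&(pl[:,0]<x+4),1].max()) for x in range(470,620,4)]
    print(' plate +y edge slope',np.polyfit(*np.array(e).T,1), 'x range',np.percentile(pl[:,0],[.5,99.5]))
    w=X[(X[:,2]>30)&(X[:,2]<400)&(X[:,1]<-220)&(X[:,0]<600)&(X[:,0]>200)&(X[:,1]>-400)]; print(' wall y',np.percentile(w[:,1],[5,50,99]),np.percentile(w[:,0],99))
E
```

```text
top gun [479.149 256.293   1.272] 7.03 1671 z top [37.03162287 41.27510245]
rest [ 580.27238922 -189.05494238   17.79336657] [ 484.16192528 -219.92078439   11.04726147] [ 679.78483043 -162.30597313   25.42902353]
 saddle/stop 430 67 [448.7 -79.2  11. ] [457.3 -32.4  41.8] [453.3 -55.2  35.7]
 saddle/stop 470 192 [471.6 -89.9  16.1] [489.9 -16.4  52.7] [481.2 -55.   27.6]
 saddle/stop 600 228 [610.8 -98.2  11. ] [629.3 -19.5  52.4] [619.8 -61.8  28.8]
 floor 129 [481.1 -60.3  20.9]
 floor 137 [620.1 -62.4  21. ]
 plate +y edge slope [-0.02324225 -1.3739727 ] x range [448.61498939 657.91321841]
 wall y [-291.12429528 -289.33177363 -287.06362437] 587.8339218218259
scene gun [482.449 258.635   1.278] 7.63 1344 z top [37.77081407 42.09871281]
rest [ 577.58830681 -186.87009958   18.28237021] [ 487.81010536 -219.56398467   11.31506955] [ 679.95363902 -159.25261278   25.24836269]
 saddle/stop 430 61 [451.3 -81.1  12.9] [460.1 -30.6  41.9] [457.1 -51.3  31.3]
 saddle/stop 470 133 [473.9 -92.   11.6] [493.1 -15.9  53.1] [484.7 -53.5  26.5]
 saddle/stop 600 151 [ 612.6 -104.1   12. ] [631.5 -18.9  52. ] [622.6 -61.8  30.1]
 floor 64 [484.5 -63.6  22. ]
 floor 67 [622.7 -60.1  22.2]
 plate +y edge slope [-0.00879169 -7.96083938] x range [450.76128479 673.09608291]
 wall y [-293.97322628 -290.09904707 -285.43413734] 591.7486994246703
```

apply_moves(series=[{"tx":0.023,"ty":-0.0266,"tz":-0.005,"twist":-0.143,"gripper":0.085},{"tx":0.023,"ty":-0.0266,"tz":-0.005,"twist":-0.143,"gripper":0.085},{"tx":0.023,"ty":-0.0266,"tz":-0.005,"twist":-0.143,"gripper":0.085},{"tx":0.023,"ty":-0.0266,"tz":-0.01,"twist":-0.143,"gripper":0.085},{"tx":0.023,"ty":-0.0266,"tz":-0.015,"twist":-0.143,"gripper":0.085},{"tx":0.023,"ty":-0.0266,"tz":-0.015,"twist":-0.143,"gripper":0.085},{"tx":0.023,"ty":-0.0266,"tz":-0.015,"twist":-0.143,"gripper":0.085},{"tx":0.023,"ty":-0.0266,"tz":-0.015,"twist":-0.143,"gripper":0.085},{"tx":0.023,"ty":-0.0266,"tz":-0.015,"twist":-0.143,"gripper":0.085},{"tx":0.023,"ty":-0.0266,"tz":-0.015,"twist":-0.143,"gripper":0.085}])

```text
clock: 1.1
position: [494.3, 299.2, 115.3]
ee_rot: [-2.529, -1.863, 0.001]
force: [-0.3, -0.1, 0.1]
width: 0.995
grasp_force: 0.0
```

```bash
cat >> h.py <<'E'
def st():
    s=robot.state(); Rm=cv2.Rodrigues(np.array(s['ee_rot']))[0]
    print('t',round(s['clock'],2),'tcp',s['position'].round(1),'yaw_y',np.arctan2(Rm[1,1],Rm[0,1]).round(3),'z',Rm[:,2].round(3),'F',s['force'].round(1),'w',round(s['width']*85.4,1),'g',round(s['grasp_force'],1)); return s
E
python3 -c "
from h import *
st()
f=grab('top'); a=f['color'][150:270,150:310,::-1]
cv2.imwrite('pics/c2.png',cv2.resize(a,(800,600),interpolation=cv2.INTER_CUBIC))"
```

```text
t 1.1 tcp [494.3 299.2 115.3] yaw_y -0.301 z [-0.001 -0.    -1.   ] F [-0.3 -0.1  0.1] w 85.0 g 0.0
```

View pics/c2.png

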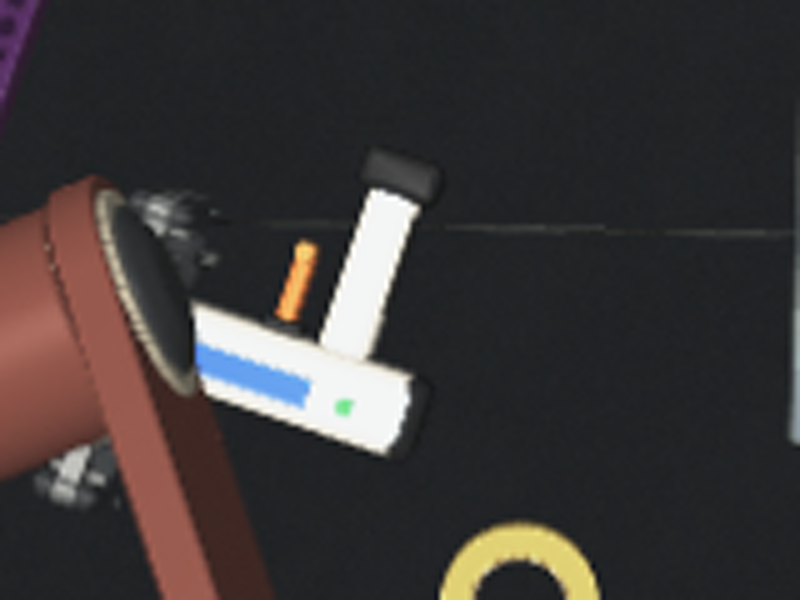

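The crop shows the fingers at (180,240) and (80,480), straddling the barrel near the nose with clear space either side. I'll descend and close.

apply_moves(series=[{"tz":-0.015,"twist":0.005},{"tz":-0.015},{"tz":-0.015},{"tz":-0.015},{"tz":-0.015},{"tz":-0.012},{"tz":-0.01},{"tz":-0.008},{"tz":-0.005},{"tz":0}])

```text
invalid input at $.series[0]: expected keys tx, ty, tz, twist, gripper
```

apply_moves(series=[{"gripper":0.06},{"gripper":0.05},{"gripper":0.045},{"gripper":0.04},{"gripper":0.035},{"gripper":0.035},{"gripper":0.035},{"gripper":0.035},{"gripper":0.035},{"gripper":0.035}])

```text
invalid input at $.series[0]: expected keys tx, ty, tz, twist, gripper
```

```bash
python3 -c "
from h import *
st()"
```

```text
t 1.15 tcp [495.7 295.  112.4] yaw_y -0.308 z [-0.002 -0.005 -1.   ] F [ 1.2 -4.6 -1.3] w 84.9 g 0.0
```

apply_moves(series=[{"tx":0,"ty":0,"tz":-0.015,"twist":0.005,"gripper":0.085},{"tx":0,"ty":0,"tz":-0.015,"twist":0,"gripper":0.085},{"tx":0,"ty":0,"tz":-0.015,"twist":0,"gripper":0.085},{"tx":0,"ty":0,"tz":-0.01,"twist":0,"gripper":0.085},{"tx":0,"ty":0,"tz":-0.01,"twist":0,"gripper":0.085},{"tx":0,"ty":0,"tz":0,"twist":0,"gripper":0.085},{"tx":0,"ty":0,"tz":0,"twist":0,"gripper":0.085},{"tx":0,"ty":0,"tz":0,"twist":0,"gripper":0.085},{"tx":0,"ty":0,"tz":0,"twist":0,"gripper":0.085},{"tx":0,"ty":0,"tz":0,"twist":0,"gripper":0.085}])

```text
clock: 2.15
position: [494.3, 300.7, 52.0]
ee_rot: [2.519, 1.877, 0.002]
force: [-0.0, -0.1, -0.1]
width: 0.998
grasp_force: 0.0
```

```bash
python3 -c "
from h import *
st()"
```

```text
t 2.15 tcp [494.3 300.7  52. ] yaw_y -0.29 z [ 0.001  0.001 -1.   ] F [-0.  -0.1 -0.1] w 85.2 g 0.0
```

apply_moves(series=[{"tx":0,"ty":0,"tz":-0.012,"twist":0,"gripper":0.085},{"tx":0,"ty":0,"tz":-0.012,"twist":0,"gripper":0.085},{"tx":0,"ty":0,"tz":-0.01,"twist":0,"gripper":0.085},{"tx":0,"ty":0,"tz":-0.008,"twist":0,"gripper":0.085},{"tx":0,"ty":0,"tz":-0.005,"twist":0,"gripper":0.085},{"tx":0,"ty":0,"tz":0,"twist":0,"gripper":0.085},{"tx":0,"ty":0,"tz":0,"twist":0,"gripper":0.06},{"tx":0,"ty":0,"tz":0,"twist":0,"gripper":0.05},{"tx":0,"ty":0,"tz":0,"twist":0,"gripper":0.045},{"tx":0,"ty":0,"tz":0,"twist":0,"gripper":0.04}])

```text
clock: 3.15
position: [494.4, 301.0, 5.2]
ee_rot: [-2.519, -1.877, -0.002]
force: [-2.0, -0.0, 4.2]
width: 0.509
grasp_force: 62.1
```

apply_moves(series=[{"tx":0,"ty":0,"tz":0,"twist":0,"gripper":0.035},{"tx":0,"ty":0,"tz":0,"twist":0,"gripper":0.035},{"tx":0,"ty":0,"tz":0,"twist":0,"gripper":0.035},{"tx":0,"ty":0,"tz":0,"twist":0,"gripper":0.035},{"tx":0,"ty":0,"tz":0.01,"twist":0,"gripper":0.035},{"tx":0,"ty":0,"tz":0.02,"twist":0,"gripper":0.035},{"tx":0,"ty":0,"tz":0.03,"twist":0,"gripper":0.035},{"tx":0,"ty":0,"tz":0.03,"twist":0,"gripper":0.035},{"tx":0,"ty":0,"tz":0.02,"twist":0,"gripper":0.035},{"tx":0,"ty":0,"tz":0.01,"twist":0,"gripper":0.035}])

```text
clock: 4.15
position: [494.4, 300.7, 126.2]
ee_rot: [2.518, 1.877, 0.004]
force: [0.3, -0.4, -3.4]
width: 0.511
grasp_force: 61.7
```

```bash
python3 -c "
from h import *
st()"
```

```text
t 4.15 tcp [494.4 300.7 126.2] yaw_y -0.29 z [ 0.002  0.001 -1.   ] F [ 0.3 -0.4 -3.4] w 43.7 g 61.7
```

The gun is gripped at 43.7 mm and lifted. I'll carry it over the cradle while turning it.

apply_moves(series=[{"tx":0.0046,"ty":-0.018,"tz":0,"twist":-0.065,"gripper":0.035},{"tx":0.0046,"ty":-0.018,"tz":0,"twist":-0.065,"gripper":0.035},{"tx":0.0046,"ty":-0.018,"tz":0,"twist":-0.065,"gripper":0.035},{"tx":0.0046,"ty":-0.018,"tz":0,"twist":-0.065,"gripper":0.035},{"tx":0.0046,"ty":-0.018,"tz":0,"twist":-0.065,"gripper":0.035},{"tx":0.0046,"ty":-0.018,"tz":0,"twist":-0.065,"gripper":0.035},{"tx":0.0046,"ty":-0.018,"tz":0,"twist":-0.065,"gripper":0.035},{"tx":0.0046,"ty":-0.018,"tz":0,"twist":-0.065,"gripper":0.035},{"tx":0.0046,"ty":-0.018,"tz":0,"twist":-0.065,"gripper":0.035},{"tx":0.0046,"ty":-0.018,"tz":0,"twist":-0.065,"gripper":0.035}])

```text
clock: 5.15
position: [538.7, 119.6, 122.6]
ee_rot: [-2.988, -0.97, 0.004]
force: [-0.9, -0.1, -3.9]
width: 0.511
grasp_force: 61.4
```

apply_moves(series=[{"tx":0.0046,"ty":-0.018,"tz":0,"twist":-0.065,"gripper":0.035},{"tx":0.0046,"ty":-0.018,"tz":0,"twist":-0.065,"gripper":0.035},{"tx":0.0046,"ty":-0.018,"tz":0,"twist":-0.065,"gripper":0.035},{"tx":0.0046,"ty":-0.018,"tz":0,"twist":-0.065,"gripper":0.035},{"tx":0.0046,"ty":-0.018,"tz":0,"twist":-0.065,"gripper":0.035},{"tx":0.0046,"ty":-0.018,"tz":0,"twist":-0.065,"gripper":0.035},{"tx":0.0046,"ty":-0.018,"tz":0,"twist":-0.065,"gripper":0.035},{"tx":0.0046,"ty":-0.018,"tz":0,"twist":-0.065,"gripper":0.035},{"tx":0.0046,"ty":-0.015,"tz":0,"twist":-0.065,"gripper":0.035},{"tx":0.005,"ty":-0.01,"tz":0,"twist":-0.065,"gripper":0.035}])

```text
clock: 6.15
position: [585.2, -49.5, 122.5]
ee_rot: [-3.141, 0.036, 0.004]
force: [0.8, -0.2, -2.8]
width: 0.499
grasp_force: 61.4
```

apply_moves(series=[{"tx":0,"ty":-0.005,"tz":0,"twist":0,"gripper":0.035},{"tx":0,"ty":0,"tz":0,"twist":0,"gripper":0.035},{"tx":0,"ty":0,"tz":-0.01,"twist":0,"gripper":0.035},{"tx":0,"ty":0,"tz":-0.01,"twist":0,"gripper":0.035},{"tx":0,"ty":0,"tz":-0.01,"twist":0,"gripper":0.035},{"tx":0,"ty":0,"tz":-0.01,"twist":0,"gripper":0.035},{"tx":0,"ty":0,"tz":0,"twist":0,"gripper":0.035},{"tx":0,"ty":0,"tz":0,"twist":0,"gripper":0.035},{"tx":0,"ty":0,"tz":0,"twist":0,"gripper":0.035},{"tx":0,"ty":0,"tz":0,"twist":0,"gripper":0.035}])

```text
clock: 7.15
position: [586.8, -53.5, 85.1]
ee_rot: [3.141, -0.03, 0.002]
force: [0.3, -0.5, -3.3]
width: 0.503
grasp_force: 61.5
```

```bash
python3 -c "
from h import *
st()
f=grab('top'); a=f['color'][140:260,280:400,::-1]
g=grab('scene'); b=g['color'][110:200,210:310,::-1]
cv2.imwrite('pics/c3.png',np.hstack([cv2.resize(a,(400,400),interpolation=cv2.INTER_CUBIC),cv2.resize(b,(400,400),interpolation=cv2.INTER_CUBIC)]))
X=cloud(f).reshape(-1,3); 
for n,F in(('top',f),('scene',g)):
    X=cloud(F).reshape(-1,3)
    s=X[(X[:,2]>80)&(X[:,2]<135)&(X[:,0]>450)&(X[:,0]<600)&(X[:,1]>-230)&(X[:,1]<-90)]
    print(n,len(s),s.min(0),s.max(0))
"
```

```text
t 7.15 tcp [586.8 -53.5  85.1] yaw_y -1.59 z [ 0.001 -0.    -1.   ] F [ 0.3 -0.5 -3.3] w 43.0 g 61.5
top 324 [ 495.90600664 -146.83751254   95.4357235 ] [551.43941762 -90.0242586  117.81079952]
scene 217 [ 489.4684944  -180.03431535   85.55494817] [554.04678289 -90.35258832 122.17179939]
```

View pics/c3.png

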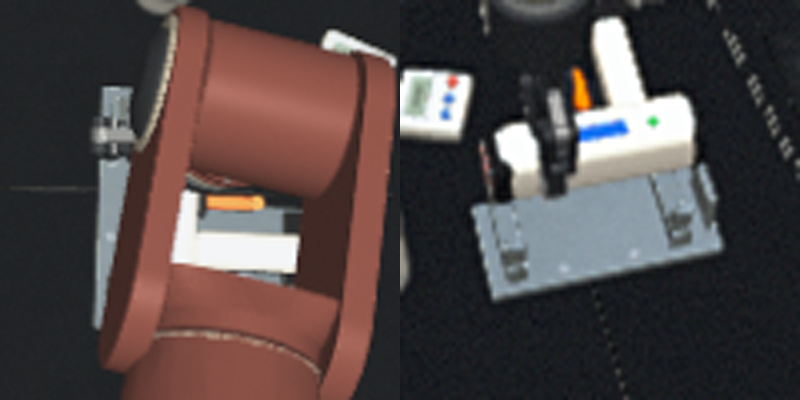

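The crop shows the gun held above the cradle: nose toward the bottle at left, grip away from the robot, foot hidden in the top view. I'll measure where the rear end and grip sit.

```bash
python3 -c "
from h import *
F=dict(np.load('scene.npz')); X=cloud(F).reshape(-1,3); col=F['color'].reshape(-1,3).astype(int)
T=X[(X[:,2]>110)&(X[:,2]<130)&(X[:,0]>440)&(X[:,0]<565)&(X[:,1]>-85)&(X[:,1]<-20)]
print('barrel rear part',len(T),T.min(0).round(1),T.max(0).round(1))
for y in range(-76,-32,8):
    q=T[(T[:,1]>y)&(T[:,1]<y+8)]; print(y,len(q),q[:,0].min().round(1) if len(q) else '')
for x in range(470,560,15):
    q=T[(T[:,0]>x)&(T[:,0]<x+15)]; print('x',x,np.percentile(q[:,1],[1,50,99]).round(1),np.median(q[:,2]).round(1))
G=X[(X[:,2]>100)&(X[:,2]<130)&(X[:,1]<-90)&(X[:,1]>-185)&(X[:,0]>480)&(X[:,0]<540)]
for y in range(-180,-90,15):
    q=G[(G[:,1]>y)&(G[:,1]<y+15)]; print('grip y',y,len(q),np.percentile(q[:,0],[2,98]).round(1) if len(q) else '',np.median(q[:,2]).round(1) if len(q) else '')
N=X[(X[:,2]>85)&(X[:,2]<128)&(X[:,0]>610)&(X[:,0]<665)&(X[:,1]>-90)&(X[:,1]<-20)]
print('nose',len(N),N.max(0).round(1),np.percentile(N,95,axis=0).round(1))
"
```

```text
barrel rear part 380 [464.3 -84.6 110.1] [565.  -24.5 124.1]
-76 17 477.5
-68 42 465.7
-60 55 464.3
-52 56 467.1
-44 75 466.0
-36 103 465.7
x 470 [-69.3 -39.9 -25.1] 118.1
x 485 [-67.3 -42.  -26.3] 118.3
x 500 [-82.2 -47.9 -26.9] 118.2
x 515 [-83.9 -48.1 -28.5] 118.1
x 530 [-74.2 -43.8 -27.8] 118.5
x 545 [-78.1 -44.9 -29.3] 118.7
grip y -180 22 [492.6 516.6] 119.1
grip y -165 42 [490.4 524.4] 114.8
grip y -150 29 [499.  526.7] 112.9
grip y -135 33 [499.9 526.8] 113.0
grip y -120 30 [501.8 527. ] 113.9
grip y -105 30 [501.  528.4] 113.2
nose 158 [637.5 -28.6 122.6] [636.7 -30.9 121.1]
```

apply_moves(series=[{"tx":0.003,"ty":-0.0045,"tz":0,"twist":0.01,"gripper":0.035},{"tx":0,"ty":0,"tz":-0.008,"twist":0,"gripper":0.035},{"tx":0,"ty":0,"tz":-0.008,"twist":0,"gripper":0.035},{"tx":0,"ty":0,"tz":-0.006,"twist":0,"gripper":0.035},{"tx":0,"ty":0,"tz":-0.006,"twist":0,"gripper":0.035},{"tx":0,"ty":0,"tz":-0.005,"twist":0,"gripper":0.035},{"tx":0,"ty":0,"tz":-0.005,"twist":0,"gripper":0.035},{"tx":0,"ty":0,"tz":-0.005,"twist":0,"gripper":0.035},{"tx":0,"ty":0,"tz":0,"twist":0,"gripper":0.035},{"tx":0,"ty":0,"tz":0,"twist":0,"gripper":0.035}])

```text
clock: 8.25
position: [589.2, -57.9, 41.2]
ee_rot: [-3.142, 0.014, 0.0]
force: [-0.0, 0.1, -3.5]
width: 0.501
grasp_force: 61.5
```

```bash
python3 -c "
from h import *
st()
g=grab('scene'); b=g['color'][105:200,205:315,::-1]
cv2.imwrite('pics/c4.png',cv2.resize(b,(690,600),interpolation=cv2.INTER_CUBIC))"
```

```text
t 8.25 tcp [589.2 -57.9  41.2] yaw_y -1.58 z [-0.  0. -1.] F [-0.   0.1 -3.5] w 42.8 g 61.5
```

View pics/c4.png

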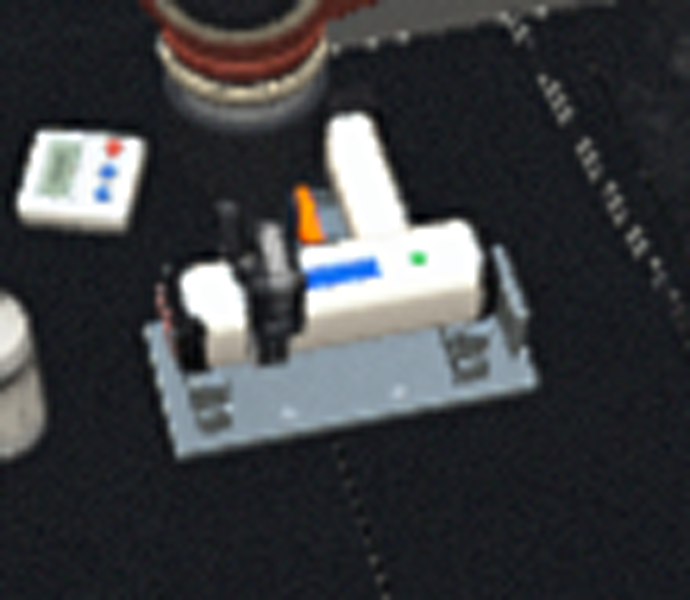

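The crop shows the barrel between the cheeks at (210,390) and (465,350), with the rear just in front of the stop at (510,300). The wrist force shows no contact, so I'll lower the last 13 mm.

apply_moves(series=[{"tx":0,"ty":0,"tz":-0.004,"twist":0,"gripper":0.035},{"tx":0,"ty":0,"tz":-0.004,"twist":0,"gripper":0.035},{"tx":0,"ty":0,"tz":-0.003,"twist":0,"gripper":0.035},{"tx":0,"ty":0,"tz":-0.002,"twist":0,"gripper":0.035},{"tx":0,"ty":0,"tz":0,"twist":0,"gripper":0.035},{"tx":0,"ty":0,"tz":0,"twist":0,"gripper":0.035},{"tx":0,"ty":0,"tz":0,"twist":0,"gripper":0.035},{"tx":0,"ty":0,"tz":0,"twist":0,"gripper":0.035},{"tx":0,"ty":0,"tz":0,"twist":0,"gripper":0.035},{"tx":0,"ty":0,"tz":0,"twist":0,"gripper":0.035}])

```text
clock: 9.3
position: [589.3, -57.9, 28.4]
ee_rot: [3.142, -0.014, 0.0]
force: [0.2, 0.4, -3.0]
width: 0.508
grasp_force: 61.6
```

apply_moves(series=[{"tx":0,"ty":0,"tz":-0.001,"twist":0,"gripper":0.035},{"tx":0,"ty":0,"tz":0,"twist":0,"gripper":0.035},{"tx":0,"ty":0,"tz":0,"twist":0,"gripper":0.046},{"tx":0,"ty":0,"tz":0,"twist":0,"gripper":0.05},{"tx":0,"ty":0,"tz":0,"twist":0,"gripper":0.06},{"tx":0,"ty":0,"tz":0,"twist":0,"gripper":0.07},{"tx":0,"ty":0,"tz":0,"twist":0,"gripper":0.078},{"tx":0,"ty":0,"tz":0,"twist":0,"gripper":0.078},{"tx":0,"ty":0,"tz":0,"twist":0,"gripper":0.078},{"tx":0,"ty":0,"tz":0,"twist":0,"gripper":0.078}])

```text
clock: 10.3
position: [589.2, -57.9, 27.3]
ee_rot: [-3.142, 0.014, -0.0]
force: [-0.5, -0.2, 0.2]
width: 0.91
grasp_force: 0.0
```

apply_moves(series=[{"tx":0,"ty":0,"tz":0.008,"twist":0,"gripper":0.078},{"tx":0,"ty":0,"tz":0.01,"twist":0,"gripper":0.078},{"tx":0,"ty":0,"tz":0.015,"twist":0,"gripper":0.078},{"tx":0,"ty":0,"tz":0.015,"twist":0,"gripper":0.078},{"tx":0,"ty":0,"tz":0.02,"twist":0,"gripper":0.078},{"tx":0,"ty":0,"tz":0.02,"twist":0,"gripper":0.078},{"tx":0,"ty":0,"tz":0.02,"twist":0,"gripper":0.078},{"tx":0,"ty":0,"tz":0.02,"twist":0,"gripper":0.078},{"tx":0,"ty":0,"tz":0.015,"twist":0,"gripper":0.078},{"tx":0,"ty":0,"tz":0.01,"twist":0,"gripper":0.078}])

```text
clock: 11.3
position: [590.0, -58.1, 183.1]
ee_rot: [3.141, -0.014, 0.005]
force: [-0.2, -0.1, -0.5]
width: 0.911
grasp_force: 0.0
```

```bash
python3 -c "
from h import *
st()"
```

```text
t 11.3 tcp [590.  -58.1 183.1] yaw_y -1.58 z [ 0.003 -0.001 -1.   ] F [-0.2 -0.1 -0.5] w 77.8 g 0.0
```

apply_moves(series=[{"tx":-0.0058,"ty":-0.0056,"tz":0,"twist":0.149,"gripper":0.085},{"tx":-0.0058,"ty":-0.0056,"tz":0,"twist":0.149,"gripper":0.085},{"tx":-0.0058,"ty":-0.0056,"tz":0,"twist":0.149,"gripper":0.085},{"tx":-0.0058,"ty":-0.0056,"tz":0,"twist":0.149,"gripper":0.085},{"tx":-0.0058,"ty":-0.0056,"tz":0,"twist":0.149,"gripper":0.085},{"tx":-0.0058,"ty":-0.0056,"tz":0,"twist":0.149,"gripper":0.085},{"tx":-0.0058,"ty":-0.0056,"tz":0,"twist":0.149,"gripper":0.085},{"tx":-0.0058,"ty":-0.0056,"tz":0,"twist":0.149,"gripper":0.085},{"tx":-0.0058,"ty":-0.0056,"tz":0,"twist":0.149,"gripper":0.085},{"tx":-0.0058,"ty":-0.0056,"tz":0,"twist":0.149,"gripper":0.085}])

```text
clock: 12.3
position: [530.7, -114.1, 180.2]
ee_rot: [-2.312, -2.126, 0.001]
force: [0.4, -0.8, 0.6]
width: 0.994
grasp_force: 0.0
```

apply_moves(series=[{"tx":0,"ty":0,"tz":0,"twist":0.075,"gripper":0.085},{"tx":0,"ty":0,"tz":-0.01,"twist":0,"gripper":0.085},{"tx":0,"ty":0,"tz":-0.015,"twist":0,"gripper":0.085},{"tx":0,"ty":0,"tz":-0.015,"twist":0,"gripper":0.085},{"tx":0,"ty":0,"tz":-0.015,"twist":0,"gripper":0.085},{"tx":0,"ty":0,"tz":-0.01,"twist":0,"gripper":0.085},{"tx":0,"ty":0,"tz":-0.005,"twist":0,"gripper":0.085},{"tx":0,"ty":0,"tz":0,"twist":0,"gripper":0.085},{"tx":0,"ty":0,"tz":0,"twist":0,"gripper":0.085},{"tx":0,"ty":0,"tz":0,"twist":0,"gripper":0.085}])

```text
clock: 13.3
position: [531.9, -114.2, 111.2]
ee_rot: [2.237, 2.204, 0.001]
force: [-0.9, -0.3, -0.1]
width: 0.997
grasp_force: 0.0
```

```bash
python3 -c "
from h import *
st()
g=grab('scene'); b=g['color'][105:200,205:315,::-1]
f=grab('top'); a=f['color'][140:260,280:400,::-1]
cv2.imwrite('pics/c5.png',np.hstack([cv2.resize(a,(400,400),interpolation=cv2.INTER_CUBIC),cv2.resize(b,(400,400),interpolation=cv2.INTER_CUBIC)]))
for n,F in(('top',f),('scene',g)):
    X=cloud(F).reshape(-1,3)
    T=X[(X[:,2]>52)&(X[:,2]<68)&(X[:,0]>450)&(X[:,0]<660)&(X[:,1]>-210)&(X[:,1]<-20)]
    B=T[T[:,1]>-85]; G=T[(T[:,1]<-90)&(T[:,1]>-150)]; K=T[T[:,1]<-160]
    print(n,'barrel',len(B),np.percentile(B,[1,50,99],axis=0).round(1).tolist()); print('grip',len(G),np.percentile(G,[2,50,98],axis=0).round(1).tolist() if len(G) else ''); print('foot',len(K),np.percentile(K,[2,50,98],axis=0).round(1).tolist() if len(K) else '')
"
```

```text
t 13.3 tcp [ 531.9 -114.2  111.2] yaw_y -0.015 z [ 0.002 -0.001 -1.   ] F [-0.9 -0.3 -0.1] w 85.2 g 0.0
top barrel 1171 [[465.6, -82.9, 52.5], [549.0, -55.6, 60.1], [634.4, -33.7, 64.7]]
grip 118 [[504.1, -120.8, 52.1], [514.9, -105.3, 55.0], [592.3, -91.8, 58.1]]
foot 0 
scene barrel 604 [[469.9, -81.9, 52.3], [553.7, -49.8, 60.6], [636.9, -32.7, 65.8]]
grip 101 [[504.5, -149.0, 52.2], [517.5, -119.9, 55.8], [553.5, -92.4, 58.9]]
foot 76 [[495.8, -184.4, 52.6], [517.8, -170.8, 59.7], [536.1, -160.6, 63.3]]
```

View pics/c5.png

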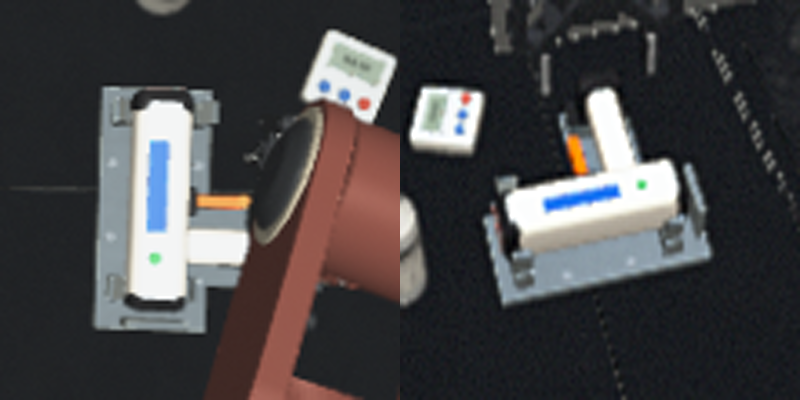

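The crop shows the gun seated in both saddles, centred, with its rear just ahead of the stop, and the fingers astride the grip and trigger at (545,75) and (650,55). I'll go down around the grip.

apply_moves(series=[{"tx":-0.001,"ty":0,"tz":-0.01,"twist":0,"gripper":0.085},{"tx":0,"ty":0,"tz":-0.012,"twist":0,"gripper":0.085},{"tx":0,"ty":0,"tz":-0.012,"twist":0,"gripper":0.085},{"tx":0,"ty":0,"tz":-0.012,"twist":0,"gripper":0.085},{"tx":0,"ty":0,"tz":-0.012,"twist":0,"gripper":0.085},{"tx":0,"ty":0,"tz":-0.012,"twist":0,"gripper":0.085},{"tx":0,"ty":0,"tz":-0.01,"twist":0,"gripper":0.085},{"tx":0,"ty":0,"tz":-0.008,"twist":0,"gripper":0.085},{"tx":0,"ty":0,"tz":0,"twist":0,"gripper":0.085},{"tx":0,"ty":0,"tz":0,"twist":0,"gripper":0.085}])

```text
clock: 14.4
position: [530.4, -114.0, 22.4]
ee_rot: [2.238, 2.205, 0.0]
force: [-0.3, 0.1, -0.1]
width: 0.995
grasp_force: 0.0
```

apply_moves(series=[{"tx":0,"ty":0,"tz":0,"twist":0,"gripper":0.07},{"tx":0,"ty":0,"tz":0,"twist":0,"gripper":0.064},{"tx":0,"ty":0,"tz":0,"twist":0,"gripper":0.06},{"tx":0,"ty":0,"tz":0,"twist":0,"gripper":0.058},{"tx":0,"ty":0,"tz":0,"twist":0,"gripper":0.056},{"tx":0,"ty":0,"tz":0,"twist":0,"gripper":0.054},{"tx":0,"ty":0,"tz":0,"twist":0,"gripper":0.052},{"tx":0,"ty":0,"tz":0,"twist":0,"gripper":0.05},{"tx":0,"ty":0,"tz":0,"twist":0,"gripper":0.048},{"tx":0,"ty":0,"tz":0,"twist":0,"gripper":0.046}])

```text
clock: 15.4
position: [529.1, -114.3, 23.4]
ee_rot: [-2.235, -2.204, 0.005]
force: [-11.5, -0.5, 13.2]
width: 0.537
grasp_force: 13.0
```

apply_moves(series=[{"tx":-0.0015,"ty":0,"tz":0.001,"twist":0,"gripper":0.044},{"tx":0,"ty":0,"tz":0,"twist":0,"gripper":0.042},{"tx":0,"ty":0,"tz":0,"twist":0,"gripper":0.041},{"tx":0,"ty":0,"tz":0,"twist":0,"gripper":0.04},{"tx":0,"ty":0,"tz":0,"twist":0,"gripper":0.04},{"tx":0,"ty":0,"tz":0,"twist":0,"gripper":0.04},{"tx":0,"ty":0,"tz":0,"twist":0,"gripper":0.04},{"tx":0,"ty":0,"tz":0,"twist":0,"gripper":0.04},{"tx":0,"ty":0,"tz":0,"twist":0,"gripper":0.04},{"tx":0,"ty":0,"tz":0,"twist":0,"gripper":0.04}])

```text
clock: 16.4
position: [528.3, -114.3, 24.1]
ee_rot: [-2.237, -2.204, 0.002]
force: [-7.2, -0.4, 9.6]
width: 0.508
grasp_force: 56.3
```

```bash
python3 -c "
from h import *
st()
g=grab('scene'); b=g['color'][105:200,205:315,::-1]
f=grab('top'); a=f['color'][140:260,280:400,::-1]
cv2.imwrite('pics/c6.png',np.hstack([cv2.resize(a,(400,400),interpolation=cv2.INTER_CUBIC),cv2.resize(b,(400,400),interpolation=cv2.INTER_CUBIC)]))
for n,F in(('top',f),('scene',g)):
    X=cloud(F).reshape(-1,3)
    T=X[(X[:,2]>52)&(X[:,2]<68)&(X[:,0]>450)&(X[:,0]<660)&(X[:,1]>-210)&(X[:,1]<-20)]
    B=T[T[:,1]>-75]; print(n,'barrel',len(B),np.percentile(B,[1,50,99],axis=0).round(1).tolist())
"
```

```text
t 16.4 tcp [ 528.3 -114.3   24.1] yaw_y -0.015 z [-0.002 -0.    -1.   ] F [-7.2 -0.4  9.6] w 43.3 g 56.3
top barrel 1082 [[470.5, -74.3, 52.8], [552.1, -53.8, 60.2], [639.2, -34.1, 64.7]]
scene barrel 571 [[474.7, -73.3, 52.3], [560.5, -49.1, 61.0], [641.7, -32.6, 65.2]]
```

View pics/c6.png

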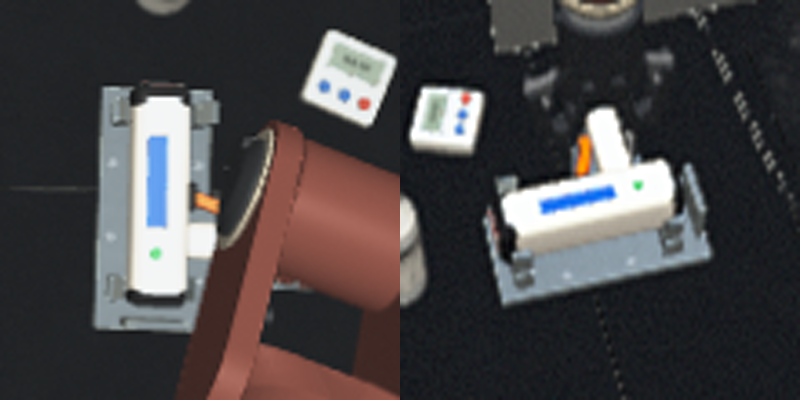

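The crop shows the trigger blade at (585,155) swung in against the grip, with the gun still in the saddles about 5 mm further forward, which is within tolerance. I'll release and withdraw.

apply_moves(series=[{"tx":0,"ty":0,"tz":0,"twist":0,"gripper":0.046},{"tx":0,"ty":0,"tz":0,"twist":0,"gripper":0.05},{"tx":0,"ty":0,"tz":0,"twist":0,"gripper":0.056},{"tx":0,"ty":0,"tz":0,"twist":0,"gripper":0.062},{"tx":0.002,"ty":0,"tz":0,"twist":0,"gripper":0.07},{"tx":0.002,"ty":0,"tz":0,"twist":0,"gripper":0.085},{"tx":0,"ty":0,"tz":0,"twist":0,"gripper":0.085},{"tx":0,"ty":0,"tz":0,"twist":0,"gripper":0.085},{"tx":0,"ty":0,"tz":0,"twist":0,"gripper":0.085},{"tx":0,"ty":0,"tz":0,"twist":0,"gripper":0.085}])

```text
clock: 17.5
position: [532.7, -113.9, 23.3]
ee_rot: [-2.238, -2.205, 0.0]
force: [0.7, -0.3, -0.2]
width: 0.998
grasp_force: 0.0
```

apply_moves(series=[{"tx":0,"ty":0,"tz":0.008,"twist":0,"gripper":0.085},{"tx":0,"ty":0,"tz":0.012,"twist":0,"gripper":0.085},{"tx":0,"ty":0,"tz":0.02,"twist":0,"gripper":0.085},{"tx":0,"ty":0,"tz":0.02,"twist":0,"gripper":0.085},{"tx":0,"ty":0,"tz":0.03,"twist":0,"gripper":0.085},{"tx":0,"ty":0,"tz":0.03,"twist":0,"gripper":0.085},{"tx":0,"ty":0,"tz":0.03,"twist":0,"gripper":0.085},{"tx":0,"ty":0,"tz":0.02,"twist":0,"gripper":0.085},{"tx":0,"ty":0,"tz":0.01,"twist":0,"gripper":0.085},{"tx":0,"ty":0,"tz":0,"twist":0,"gripper":0.085}])

```text
clock: 18.5
position: [533.7, -114.3, 205.9]
ee_rot: [2.235, 2.202, 0.003]
force: [-1.1, 0.8, -0.8]
width: 0.994
grasp_force: 0.0
```

```bash
python3 -c "
from h import *
st()
g=grab('scene'); b=g['color'][105:200,205:315,::-1]
f=grab('top'); a=f['color'][140:260,280:400,::-1]
cv2.imwrite('pics/c7.png',np.hstack([cv2.resize(a,(400,400),interpolation=cv2.INTER_CUBIC),cv2.resize(b,(400,400),interpolation=cv2.INTER_CUBIC)]))
for n,F in(('top',f),('scene',g)):
    X=cloud(F).reshape(-1,3)
    T=X[(X[:,2]>52)&(X[:,2]<68)&(X[:,0]>450)&(X[:,0]<660)&(X[:,1]>-210)&(X[:,1]<-20)]
    B=T[T[:,1]>-75]; K=T[T[:,1]<-160]; print(n,'barrel',len(B),np.percentile(B,[1,50,99],axis=0).round(1).tolist(),len(K),np.percentile(K,[2,50,98],axis=0).round(1).tolist() if len(K) else '')
"
```

```text
t 18.5 tcp [ 533.7 -114.3  205.9] yaw_y -0.015 z [ 0.004 -0.001 -1.   ] F [-1.1  0.8 -0.8] w 84.9 g 0.0
top barrel 1091 [[465.5, -74.5, 52.5], [547.0, -53.7, 60.2], [634.1, -33.4, 64.9]] 0 
scene barrel 572 [[471.0, -74.4, 52.6], [556.0, -48.9, 60.8], [638.1, -32.4, 65.4]] 72 [[496.4, -184.0, 53.2], [516.7, -169.9, 59.8], [536.2, -162.0, 64.0]]
```

View pics/c7.png

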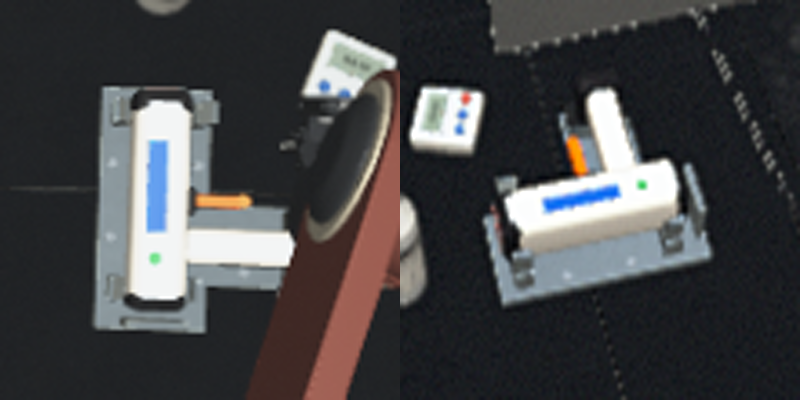

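The crop shows the gun still seated in the cradle, the trigger straight out again at (220,200), and the arm well clear, so I'm handing in.

```bash
python3 -c "
from h import *
print(robot.sign_off())"
```

```text
the job is handed in; nothing more can be done
None
```

The gun is in the cradle, the trigger was squeezed fully in for over half a second and sprang back out, and the job is handed in at about 18.5 s of the 48 s; sign-off returned no verdict.

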